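# Click out a retractable marker against the bench stop and lay it in the pen rest

### The job

Get the retractable marker ready for labelling the tubes: pick it up, push its end button fully home against the rubber buffer of the bench stop so that the nib comes out, pressing firmly but not ramming it. Then lay the marker, without dropping it and with its nib still fully out, centred across both saddles of the pen rest and let go; leave the other things on the bench where they are.

Things in the scene. Friction and masses are not known exactly. Their poses are not given: they have to be found in the camera images.
- pen: retractable marker, the only pen with an end button, on the bench. White square barrel 16 x 16 mm, x = -50 to +50 mm, thin clip on top; grey collar (13 mm diameter) to x = +56, grey cone to x = -68 at the nib end. Origin: middle of the barrel's underside; +x to the button end, which starts pointing away from the robot (world +x) within 0.3 rad; z up. Axis 8 mm above the underside. 40 to 70 g.
- knock (a joint): travel of the end button (m): 0 fully out (nib hidden), 0.008 fully home (nib 6.5 mm out of the cone). It moves against friction of about 5 N and stays where it is left, so a half push leaves it half in; at the end of its travel it is a hard stop. Starts at 0 to 0.002.
- knock_end (a point): centre of the flat end face of the button (a grey rod of 9 mm diameter); 68 mm from the pen's origin along pen +x when fully out, 60 mm when fully home, 8 mm above the pen's underside.
- stop: fixed bench stop: upright steel plate 90 wide, 56 high, 8 mm thick, with a foot and gussets behind. Origin: on the bench under the middle of its front face; the front face looks along the stop's own -x (roughly towards the robot, within 0.35 rad).
- stop_axis (a point): point on the front face of the stop's plate, 35 mm above the bench. Ahead of it, on the line along the stop's -x, stands the buffer: a black rubber disc, 32 mm diameter, its flat face looking along the stop's -x. It is screwed out differently each time: its face lies 10 to 60 mm ahead of the plate. This is not measured: feel for it. It does not yield.
- rest: fixed white pen rest: base strip 96 x 40 x 5 mm along its own x, two saddles (8 mm thick) at x = -36 and +36 mm, 64 mm clear between. Each has a flat seat 24 mm above the bench, 26 mm wide between two 5 mm cheeks whose tops are at 36 mm. Origin: on the bench under its middle; its x is within 0.35 rad of world x. The pen lies along the rest's x, either way round.
- rest_seat (a point): middle of the rest at seat height, 24 mm above the bench: where the pen's origin belongs.
- capped: bystander: capped marker, no button, 128 mm long, 20 mm wide; origin under its middle.
- spatula: bystander: slim steel lab spatula, 160 mm long, 14 mm wide, 6 mm high; origin under its middle.
- bottle: bystander: white bottle, 60 mm diameter, 110 mm high; origin under its middle.
- tipbox: bystander: box of tips, 86 x 121 x 69 mm; origin under its middle.
- jar: bystander: small amber jar, 56 mm diameter, 55 mm high; origin under its middle.
- beaker: bystander: empty beaker, 70 mm diameter, 85 mm high; origin under its middle.

How it is judged:
On the way:
1. the held marker's button is pushed fully home against the stop (value of joint knock above 0.0072 m and contact force between pen and stop above 1 N and contact force between pen and the fingers above 1 N), for 0.02 s.
At the end, for the whole second after the job is handed in: The marker lies still, released and level (0.1 rad) on both saddle seats (height within 3 mm), its middle within 12 mm of the rest's lengthwise and 8 mm sideways, along the rest within 0.2 rad either way round, button at least 7 of 8 mm in (nib out) (value of joint knock above 0.007 m and x of pen in the frame of rest_seat between -0.012 and 0.012 m and y of pen in the frame of rest_seat between -0.008 and 0.008 m and z of pen in the frame of rest_seat between -0.003 and 0.003 m and angle between the x axis of pen and the x axis of rest, either way round below 0.2 rad and angle between pen's own z axis and vertical below 0.1 rad and linear speed of pen below 0.01 m/s); the robot touches nothing.
It fails at once if the marker is rammed against the stop (over 30 N) (contact force between pen and stop above 30 N).
It fails at once if the marker is dropped: off the fingers with its middle more than 50 mm above the bench (height (world z) of pen above 0.05 m and contact force between pen and the fingers below 0.02 N).
It fails at once if another thing on the bench is moved by more than 30 mm (distance of any of capped, spatula, bottle, tipbox, jar, beaker from where it was at the start of the episode above 0.03 m).
It also fails if it takes over 54 s, if anything falls off the work surface, if the arm or the gripper's body presses on something with over 40 N, if the wrist force passes 120 N, or if a joint passes its speed limit or range.

### The arm

A 6-joint arm with a two-finger parallel gripper is mounted at the origin on the work surface. World frame = base frame: x ahead of the robot, y to its left, z up, the work surface at z = 0. Lengths are in m, angles in rad, forces in N, time in s.
With the tool pointing down it reaches from about 0.3 to 0.775 m from the base axis. Payload 14.6 kg.
Tool frame: the origin (TCP) lies on the centre line of the jaws, within the pads' length; the fingertips stand 19 mm ahead of it and the grasp point (between the pads) is the TCP; z points along the fingers, y is the direction in which the jaws open and shut (so a half turn about z gives the same grasp; the last joint's range is limited). The gripper opens to 94 mm and grips with 3 to 60 N. Pads are 16 mm wide; open, the fingers measure 119 mm over their backs; the gripper's body (75 mm by 177 mm) begins 78 mm behind the grasp point.
Start: joints at [-1.253, 0.3, 1.521, -0, 1.321, -0.067], TCP at [0.206, -0.51, 0.224] pointing down, gripper open.
Joint ranges: [-3.03, 3.03], [-0.79, 2.21], [0.23, 2.52], [-1.04, 4.18], [0, 3.07], [-2.55, 2.55]. Speed limits (rad/s): [2.22, 2.22, 2.57, 3.14, 3.14, 3.14].

### API

Orientations are given as [roll, pitch, yaw] about the fixed x, y, z axes, in that order (R = Rz(yaw) Ry(pitch) Rx(roll)).
In Python, from station import ctrl gives the robot as it stands. The module is installed in compiled form; this text tells all that it offers.
- The arm moves only by the shell command python3 -m creep 'ROWS' [FORCE]. ROWS is a JSON object of lists of equal length, an entry for each row: "translation": the shift along the world's x, y, z in mm, a list of three; "yaw": the turn about the world's z in rad; "gripper": the closure in counts, from 0 (fully open) to 255 (shut). A call has 1 to 5 rows; each row is the pose to reach, as a shift and turn from the pose measured when the call began; what a row does not reach only later rows make up. A row lasts 1/12 s, in which the tool goes at most 41.7 mm and 7.16 degrees, less where a joint would pass 70% of its speed; a pose out of reach is approached as far as the arm can. A call with a gripper value outside its range is refused whole. The fingers move at their own pace and stop on an object; FORCE is the grip in N (left out, the last holds). Time passes only in rows, so rows that repeat a pose let the fingers close. It gives the time, the measured TCP pose, the force and the opening at its end, in the units of the state.
- ctrl.get_obs(): the state, without advancing time (a new reading comes with each control period).
- ctrl.camera(name): name is "side" or "top" or "wrist"; returns a dict with "pixels" (420x560x3 uint8, red, green, blue), "depth" (420x560 float32, m along the optical axis (not along the pixel's ray), 0 where there is no reading), "fx", "fy", "cx", "cy" (pixels), "dist" ([k1, k2, p1, p2, k3] as OpenCV has them; the pictures are not rectified), "R" (3x3) and "t" (3): a world point X has camera coordinates R X + t; the wrist camera has in their place "tool_from_camera" (4x4, takes a point from camera to tool coordinates, whose origin is the TCP and whose axes are the flange's). Camera axes: x right, y down, z forward; pixel columns grow to the right and rows downward; lengths in m; the calibration is good to about 2 mm. A picture is of the moment at which its call begins: read the wrist's pose just before it.
- ctrl.hand_in(): hands the job in, once; it reports no verdict.
The state is a dict: "time_s": time; "qpos": joint angles; "joint_vel": joint speeds; "tau": joint torques, N m; "ee_pos": TCP position; "eef_rot": TCP orientation; "force": force on the tool from outside, world axes, zero at the start; "moment": the same for the moment, N m; "grip_width": finger opening in m.
Only numpy, scipy, OpenCV 4.12 (cv2) and the standard library are available. Lean on these libraries where they do the work, as an engineer would, in place of code of your own. Each camera call takes 0.05 s, during which the arm holds its last target. There are 200 camera calls.

## Working session

There is one attempt and no reset: what is moved stays moved. The work goes in short steps, Python scripts to look and compute and a shell command to move; the robot and the scene stay as the last step left them, time stands still between calls to the robot, and variables do not carry over. Pictures are saved under pics/ and viewed, about 8 in all and at most 12, crops included, and the job is handed in when it is done.

```bash
mkdir -p pics; cat > h.py <<'E'
import numpy as np, cv2, pickle
from station import ctrl
from scipy.spatial.transform import Rotation as Ro
def grab(n,save=None):
    o=ctrl.get_obs(); c=ctrl.camera(n)
    if n=="wrist":
        T=np.eye(4); T[:3,:3]=Ro.from_euler('xyz',o['eef_rot']).as_matrix(); T[:3,3]=o['ee_pos']
        W=T@np.array(c['tool_from_camera']); R=W[:3,:3].T; c['R']=R; c['t']=-R@W[:3,3]
    c['R']=np.array(c['R']);c['t']=np.array(c['t'])
    c['K']=np.array([[c['fx'],0,c['cx']],[0,c['fy'],c['cy']],[0,0,1.]])
    if save:
        cv2.imwrite('pics/%s.png'%save,c['pixels'][:,:,::-1]); pickle.dump(c,open('pics/%s.pkl'%save,'wb'))
    return c
def load(s): return pickle.load(open('pics/%s.pkl'%s,'rb'))
def rays(c,uv):
    p=cv2.undistortPoints(np.array(uv,float).reshape(-1,1,2),c['K'],np.array(c['dist'],float)).reshape(-1,2)
    d=np.c_[p,np.ones(len(p))]@c['R']; return -c['R'].T@c['t'],d
def onz(c,uv,z):
    o,d=rays(c,uv); return o+d*((z-o[2])/d[:,2])[:,None]
def dep(c,uv):
    o,d=rays(c,uv); z=np.array([c['depth'][int(v),int(u)] for u,v in uv]); return o+d*z[:,None]
def tri(c1,a,c2,b):
    o1,d1=rays(c1,[a]);o2,d2=rays(c2,[b]);d1=d1[0];d2=d2[0]
    s=np.linalg.lstsq(np.c_[d1,-d2],o2-o1,rcond=None)[0]
    p=o1+s[0]*d1;q=o2+s[1]*d2; return (p+q)/2,np.linalg.norm(p-q)
def proj(c,P): return cv2.projectPoints(np.array(P,float).reshape(-1,1,3),cv2.Rodrigues(c['R'])[0],c['t'],c['K'],np.array(c['dist'],float))[0].reshape(-1,2)
E
python3 - <<'E'
from h import *
print(ctrl.get_obs())
a=grab('top','top0');b=grab('side','side0')
for c in(a,b): print(-c['R'].T@c['t'],c['R'][2],c['fx'])
E
```

```text
{'time_s': 0.0, 'qpos': array([-1.25261774e+00,  3.00473869e-01,  1.52156293e+00,  1.86065853e-05,
        1.32072336e+00, -6.66023584e-02]), 'joint_vel': array([ 1.02211900e-03, -3.61566753e-04, -2.28241277e-04, -6.29786711e-05,
        4.77136496e-04,  2.19615331e-04]), 'tau': array([ 3.09053539e-04, -5.31800437e+01, -3.52737737e+01,  7.08331587e-02,
        2.43639486e-02, -6.82592986e-05]), 'ee_pos': array([ 0.20637107, -0.50955631,  0.22389249]), 'eef_rot': array([-3.14042894e+00, -9.56832820e-05,  3.84776273e-01]), 'force': array([-0.45177629,  0.42647824, -0.73827522]), 'moment': array([-0.00306058,  0.05272671, -0.0339422 ]), 'grip_width': 0.09416504038942759}
[0.35287832 0.00611339 1.16793069] [ 0.18470817  0.01258433 -0.98271284] 491.01841287318285
[ 0.45156041 -1.0040801   0.88939393] [ 0.09341713  0.76737864 -0.63435264] 465.79804888341147
```

View pics/top0.png

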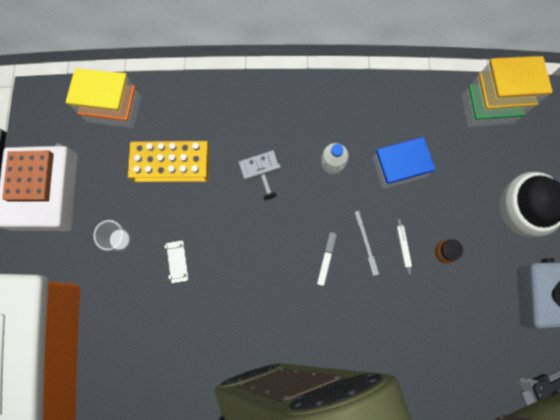

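View pics/side0.png

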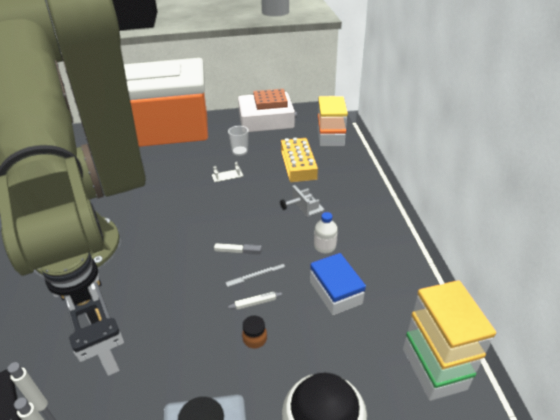

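The top view shows the pen at about (404,246), with its button up and away from the robot, the spatula at (366,243) and the capped marker at (327,258). The rest is at (177,262) and the stop at (260,165), with its buffer at about (269,196). The side view shows the pen at (255,299), the rest at (228,174) and the buffer at (284,204).

```bash
python3 - <<'E'
from h import *
def blob(c,box,z,thr=150):
    x0,y0,x1,y1=box; g=c['pixels'][y0:y1,x0:x1].min(2); m=(g>thr)
    uv=np.argwhere(m)[:,::-1]+[x0,y0]
    r=cv2.minAreaRect(uv.astype(np.float32)); P=onz(c,cv2.boxPoints(r),z)
    ctr=onz(c,[r[0]],z)[0]; e=sorted([(np.linalg.norm(P[i]-P[(i+1)%4]),tuple(P[(i+1)%4]-P[i])) for i in range(4)])[-1]
    d=np.array(e[1]); d*=np.sign(d[0])
    print(box,len(uv),ctr.round(4),'yaw',np.arctan2(d[1],d[0]).round(3),'len',round(e[0],4), 'px',np.round(r[0],1)); return r[0]
a,b=load('top0'),load('side0')
p=blob(a,(385,210,425,282),.012); q=blob(b,(222,285,290,312),.012); print('pen tri',tri(a,p,b,q))
p=blob(a,(155,230,200,295),.03); q=blob(b,(205,158,248,184),.03); print('rest tri',tri(a,p,b,q))
print('buffer',tri(a,(269,196),b,(284,204)))
print('capped/spat',onz(a,[(327,258),(360,212),(376,273)],.01).round(3))
print('plate top ends',onz(a,[(240,165),(280,152),(242,178),(280,164)],.056).round(3))
E
```

```text
(385, 210, 425, 282) 302 [ 0.4852 -0.277   0.012 ] yaw 0.159 len 0.1023 px [404.2 246.1]
(222, 285, 290, 312) 332 [ 0.4717 -0.273   0.012 ] yaw -0.361 len 0.1259 px [250.1 298.6]
pen tri (array([ 0.47807303, -0.27615389,  0.01701592]), np.float64(0.01300758306862029))
(155, 230, 200, 295) 723 [0.4471 0.2622 0.03  ] yaw 0.167 len 0.0958 px [175.8 261.4]
(205, 158, 248, 184) 304 [0.4465 0.2469 0.03  ] yaw 0.16 len 0.1006 px [226.3 171.6]
rest tri (array([0.44726981, 0.26482667, 0.01781392]), np.float64(0.0016729701072849962))
buffer (array([0.6030535 , 0.04473528, 0.03440927]), np.float64(0.001744023500122336))
capped/spat [[ 0.458 -0.092  0.01 ]
 [ 0.568 -0.173  0.01 ]
 [ 0.422 -0.208  0.01 ]]
plate top ends [[0.672 0.113 0.056]
 [0.704 0.019 0.056]
 [0.641 0.107 0.056]
 [0.674 0.019 0.056]]
```

```bash
python3 -m creep '{"translation":[[26,23,0],[53,46,0],[80,70,0],[107,94,0],[134,118,0]],"yaw":[-0.1,-0.2,-0.225,-0.225,-0.225],"gripper":[0,0,0,0,0]}' 40; python3 -m creep '{"translation":[[27,23,0],[54,46,0],[81,70,0],[108,94,0],[124,112,0]],"yaw":[0,0,0,0,0],"gripper":[60,100,130,130,130]}'; python3 -m creep '{"translation":[[0,0,0],[0,0,0]],"yaw":[0,0],"gripper":[130,130]}'
python3 - <<'E'
from h import *
o=ctrl.get_obs();print(o['ee_pos'],o['eef_rot'],o['grip_width'],o['force'])
c=grab('wrist','w1');print(-c['R'].T@c['t'],c['R'][2])
E
```

```text
time_s: 0.52
ee_pos: [0.3413, -0.3902, 0.2237]
eef_rot: [-3.14, 0.0, 0.159]
force: [0.7, -0.5, -1.2]
grip_width: 0.0943
time_s: 0.93
ee_pos: [0.4671, -0.276, 0.2234]
eef_rot: [-3.14, 0.0, 0.161]
force: [-0.3, -1.3, -0.0]
grip_width: 0.0643
time_s: 1.1
ee_pos: [0.4675, -0.2751, 0.223]
eef_rot: [-3.139, 0.001, 0.163]
force: [-0.7, -0.0, 0.1]
grip_width: 0.0504
[ 0.46754994 -0.27512637  0.22299174] [-3.13907610e+00  8.72869235e-04  1.62868814e-01] 0.05044169402081259 [-0.67009144 -0.02743047  0.14004253]
[ 0.54820363 -0.26272984  0.38356077] [-0.2818327  -0.04459251 -0.95842675]
```

View pics/w1.png

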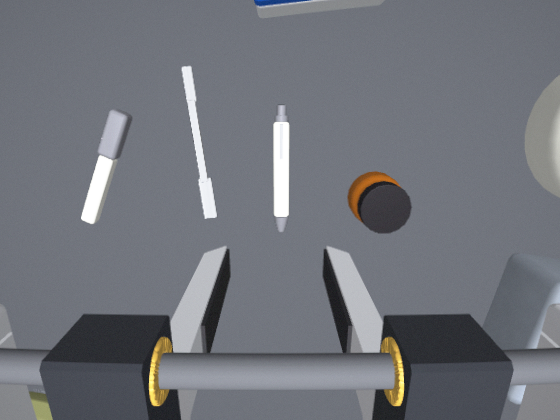

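The pen runs from the button at (281,105) to the cone at (281,230), with its white barrel between rows 122 and 217. It lies nearly along the tool's x. The spatula at (200,140) and the jar at (380,205) are clear of the fingers.

```bash
cat >> h.py <<'E'
def pen(c,box,z,thr=190):
    x0,y0,x1,y1=box; m=(c['pixels'][y0:y1,x0:x1].min(2)>thr).astype(np.uint8)
    n,l,s,_=cv2.connectedComponentsWithStats(m); k=1+np.argmax(s[1:,4])
    uv=np.argwhere(l==k)[:,::-1]+[x0,y0]; r=cv2.minAreaRect(uv.astype(np.float32)); B=cv2.boxPoints(r)
    e=[(B[i]+B[(i+1)%4])/2 for i in range(4)]
    i=np.argmax([np.linalg.norm(e[j]-e[j+2]) for j in (0,1)]); E=sorted([e[i],e[i+2]],key=lambda p:p[1])
    P=onz(c,E,z); d=P[0]-P[1]
    print('ends px',np.round(E,1).tolist(),'mid',P.mean(0).round(4),'yaw',round(np.arctan2(d[1],d[0]),3),'len',round(np.linalg.norm(d),4)); return E
E
python3 - <<'E'
from h import *
c=load('w1'); E=pen(c,(250,95,315,240),.016); print(dep(c,[(281,170),(300,170)]))
E
python3 -m creep '{"translation":[[-7,0,-30],[-15,0,-60],[-15,0,-60]],"yaw":[0,0,0],"gripper":[130,130,130]}'
python3 - <<'E'
from h import *
c=grab('wrist','w2'); E2=pen(c,(230,20,330,270),.016); w=load('w1');E=pen(w,(250,95,315,240),.016)
for i in (0,1): print(tri(w,E[i],c,E2[i]))
E
```

```text
ends px [[280.5, 116.0], [280.5, 216.0]] mid [ 0.4848 -0.2771  0.016 ] yaw 0.167 len 0.1041
[[ 4.82956723e-01 -2.77878279e-01  1.75876453e-02]
 [ 4.83192662e-01 -2.98803498e-01  5.86753539e-05]]
time_s: 1.4
ee_pos: [0.4484, -0.2758, 0.1583]
eef_rot: [-3.134, 0.007, 0.16]
force: [-0.2, 0.1, -0.7]
grip_width: 0.0463
ends px [[285.5, 81.0], [285.5, 217.0]] mid [ 0.4895 -0.2767  0.016 ] yaw 0.168 len 0.114
ends px [[280.5, 116.0], [280.5, 216.0]] mid [ 0.4848 -0.2771  0.016 ] yaw 0.167 len 0.1041
(array([ 0.53986217, -0.26639485,  0.13010597]), np.float64(0.00048359708979594466))
(array([ 0.4460829 , -0.28328607,  0.05622503]), np.float64(0.00020077476342728303))
```

```bash
python3 - <<'E'
from h import *
c=grab('wrist','w3'); w=load('w1');print(ctrl.get_obs()['ee_pos'],ctrl.get_obs()['eef_rot'])
print(w['pixels'][100:236:2,280].min(1).tolist()); print(c['pixels'][60:250:3,286].min(1).tolist())
for t in (225,235): 
    E=pen(w,(250,95,315,240),.016,t); E2=pen(c,(230,20,330,270),.016,t)
    print([tri(w,E[i],c,E2[i]) for i in(0,1)])
a=load('top0'); m=np.mean(E,0); print(tri(a,(404.2,246.1),w,m), tri(a,(404.2,246.1),c,np.mean(E2,0)))
E
```

```text
[ 0.45125277 -0.27691845  0.16354739] [-3.13864108e+00  1.65369718e-03  1.59737341e-01]
[116, 116, 96, 189, 191, 193, 193, 191, 193, 197, 194, 252, 228, 236, 236, 236, 236, 236, 237, 236, 236, 235, 237, 236, 237, 238, 236, 237, 237, 240, 255, 255, 255, 255, 255, 255, 255, 255, 255, 255, 255, 255, 255, 255, 255, 255, 255, 255, 255, 255, 255, 255, 255, 255, 255, 255, 255, 255, 247, 174, 177, 175, 176, 173, 171, 171, 124, 116]
[115, 114, 117, 117, 118, 117, 115, 118, 186, 182, 179, 181, 186, 188, 185, 254, 251, 251, 253, 253, 253, 253, 253, 253, 253, 253, 253, 253, 253, 253, 255, 255, 255, 255, 255, 255, 255, 255, 255, 255, 255, 255, 255, 255, 255, 255, 255, 255, 255, 255, 255, 255, 255, 152, 175, 174, 170, 168, 157, 115, 117, 116, 119, 118]
ends px [[281.0, 122.0], [281.0, 216.0]] mid [ 0.482  -0.2781  0.016 ] yaw 0.168 len 0.0983
ends px [[284.0, 103.0], [284.0, 217.0]] mid [ 0.4824 -0.2779  0.016 ] yaw 0.167 len 0.098
[(array([ 0.53072734, -0.26972256,  0.02158777]), np.float64(5.2951330492522945e-05)), (array([ 0.41460594, -0.29023007, -0.04486135]), np.float64(0.0001742925184638124))]
ends px [[281.0, 122.0], [281.0, 216.0]] mid [ 0.482  -0.2781  0.016 ] yaw 0.168 len 0.0983
ends px [[283.5, 103.0], [283.5, 217.0]] mid [ 0.4823 -0.2775  0.016 ] yaw 0.166 len 0.098
[(array([ 0.53068007, -0.26953474,  0.02098727]), np.float64(0.00045354030463208626)), (array([ 0.40339552, -0.29231141, -0.08029526]), np.float64(0.0003104037808950965))]
(array([ 0.48415184, -0.2769961 ,  0.01521512]), np.float64(0.0019747447285286724)) (array([ 0.48446105, -0.27677293,  0.01453264]), np.float64(0.0010791799026851727))
```

```bash
python3 -m creep '{"translation":[[15,0,-35],[31,-1,-70],[31,-1,-105],[31,-1,-125],[31,-1,-133]],"yaw":[0.007,0.007,0.007,0.007,0.007],"gripper":[130,130,130,130,130]}';python3 -m creep '{"translation":[[0,0,0],[0,0,0]],"yaw":[0,0],"gripper":[130,130]}'
```

```text
time_s: 1.92
ee_pos: [0.4822, -0.2782, 0.0293]
eef_rot: [-3.137, 0.003, 0.166]
force: [-0.2, -0.5, 0.3]
grip_width: 0.0462
time_s: 2.08
ee_pos: [0.4831, -0.2791, 0.0311]
eef_rot: [-3.139, 0.001, 0.166]
force: [0.4, -0.5, 0.6]
grip_width: 0.0463
```

```bash
python3 -m creep '{"translation":[[-1,1,-5],[-1,1,-9],[-1,1,-9],[-1,1,-9]],"yaw":[0,0,0,0],"gripper":[130,130,130,160]}' 40;python3 -m creep '{"translation":[[0,0,0],[0,0,0],[0,0,0],[0,0,0],[0,0,0]],"yaw":[0,0,0,0,0],"gripper":[255,255,255,255,255]}' 40;python3 -m creep '{"translation":[[0,0,0],[0,0,0],[0,0,0],[0,0,0],[0,0,0]],"yaw":[0,0,0,0,0],"gripper":[255,255,255,255,255]}'
```

```text
time_s: 2.42
ee_pos: [0.4822, -0.2782, 0.0226]
eef_rot: [-3.139, 0.001, 0.166]
force: [-1.2, 0.3, -0.2]
grip_width: 0.0422
time_s: 2.83
ee_pos: [0.4822, -0.2783, 0.0227]
eef_rot: [-3.139, 0.001, 0.166]
force: [-0.1, -0.0, 1.1]
grip_width: 0.0157
time_s: 3.25
ee_pos: [0.4822, -0.2783, 0.0227]
eef_rot: [-3.139, 0.001, 0.166]
force: [0.5, 0.3, 1.0]
grip_width: 0.0158
```

```bash
python3 -m creep '{"translation":[[0,0,20],[0,0,50],[0,20,85],[0,50,115],[-5,85,130]],"yaw":[0,0,0,0,0],"gripper":[255,255,255,255,255]}';python3 -m creep '{"translation":[[-5,40,20],[-5,80,40],[-10,120,50],[-10,160,50],[-10,200,50]],"yaw":[0.05,0.1,0.16,0.16,0.16],"gripper":[255,255,255,255,255]}';python3 -m creep '{"translation":[[0,0,0],[0,0,0]],"yaw":[0,0],"gripper":[255,255]}'
python3 - <<'E'
from h import *
o=ctrl.get_obs();print(o['ee_pos'],o['eef_rot'],o['grip_width'],o['force'])
c=grab('wrist','w4')
E
```

```text
time_s: 3.67
ee_pos: [0.4781, -0.1935, 0.156]
eef_rot: [3.141, -0.003, 0.164]
force: [0.5, 0.7, -0.2]
grip_width: 0.0159
time_s: 4.08
ee_pos: [0.4679, 0.0045, 0.2071]
eef_rot: [3.14, -0.005, 0.324]
force: [0.7, -0.3, 0.3]
grip_width: 0.0158
time_s: 4.25
ee_pos: [0.4678, 0.0063, 0.2074]
eef_rot: [3.14, -0.005, 0.328]
force: [0.4, 0.7, -1.6]
grip_width: 0.0156
[0.46775329 0.00625294 0.2073911 ] [ 3.14020127 -0.00517306  0.32769218] 0.015584556081055011 [ 0.43079202  0.7371102  -1.58414413]
```

View pics/w4.png

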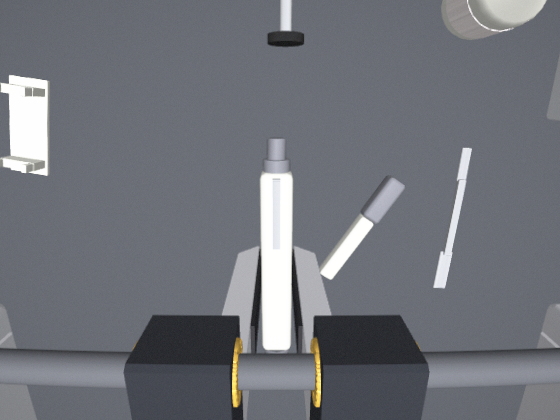

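The pen sits straight in the jaws: button end at (276,140), collar at (276,165), barrel down to row 348. The buffer disc is at (286,38), with its stem running up out of the frame, so I'll move on to see the plate.

```bash
python3 -m creep '{"translation":[[25,8,8],[50,16,16],[70,24,24],[70,24,24],[70,24,24]],"yaw":[0,0,0,0,0],"gripper":[255,255,255,255,255]}'
python3 - <<'E'
from h import *
o=ctrl.get_obs();print(o['ee_pos'],o['eef_rot'],o['grip_width'])
c=grab('wrist','w5')
E
```

```text
time_s: 4.72
ee_pos: [0.5382, 0.0276, 0.2305]
eef_rot: [3.14, -0.004, 0.325]
force: [0.3, 0.8, -1.1]
grip_width: 0.016
[0.53815437 0.02756645 0.23052855] [ 3.14031089 -0.00376946  0.32450655] 0.016038797572845008
```

View pics/w5.png

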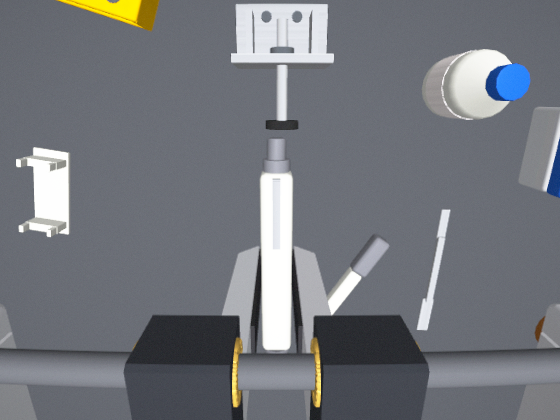

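The stop's plate top runs from (231,58) to (333,58), square to the image. The stem runs down to the black buffer disc at (282,124). The rest is at (48,192), and the button tip at (276,140).

```bash
python3 - <<'E'
from h import *
c=load('w5'); p=c['pixels'].astype(int); b=p.min(2)
print('col 250',b[44:72,250].tolist()); print('col 310',b[44:72,310].tolist()); print('row 59',b[59,224:240].tolist(),b[59,326:340].tolist())
print('disc col',p.max(2)[112:140,282].tolist())
m=(p.max(2)<45); m[:110]=0;m[140:]=0;m[:,:255]=0;m[:,310:]=0
uv=np.argwhere(m)[:,::-1]; r=cv2.minAreaRect(uv.astype(np.float32)); print(r,len(uv),uv.min(0),uv.max(0))
print(dep(c,[(282,121),(282,127),(282,130),(250,60),(310,60),(276,141),(276,145),(276,152),(276,180),(276,230),(276,300),(286,300)]).round(4))
E
```

```text
col 250 [229, 229, 228, 229, 230, 228, 230, 230, 231, 237, 235, 227, 226, 230, 229, 228, 227, 228, 187, 113, 97, 99, 100, 101, 99, 105, 106, 106]
col 310 [104, 106, 105, 106, 105, 103, 105, 106, 104, 200, 235, 227, 229, 229, 231, 229, 228, 228, 188, 121, 99, 100, 98, 103, 102, 106, 106, 107]
row 59 [106, 104, 107, 104, 107, 106, 108, 225, 227, 227, 227, 227, 228, 227, 228, 227] [231, 228, 230, 230, 230, 231, 230, 225, 106, 108, 109, 108, 106, 104]
disc col [240, 239, 239, 240, 240, 239, 239, 240, 202, 66, 54, 56, 55, 58, 55, 60, 59, 53, 119, 120, 122, 119, 119, 121, 121, 111, 127, 171]
((280.6329345703125, 122.9517593383789), (7.237240314483643, 30.149450302124023), 84.0938491821289) 24 [266 120] [296 128]
[[6.026e-01 4.290e-02 5.160e-02]
 [5.975e-01 4.120e-02 5.240e-02]
 [5.919e-01 3.830e-02 5.000e-04]
 [6.433e-01 8.640e-02 5.660e-02]
 [6.600e-01 3.690e-02 5.700e-02]
 [5.991e-01 4.790e-02 2.215e-01]
 [5.973e-01 4.720e-02 2.205e-01]
 [5.941e-01 4.620e-02 2.205e-01]
 [5.826e-01 4.230e-02 2.271e-01]
 [5.595e-01 3.450e-02 2.278e-01]
 [5.216e-01 2.170e-02 2.247e-01]
 [5.227e-01 1.650e-02 2.236e-01]]
```

```bash
python3 - <<'E'
from h import *
c=load('w5'); P=onz(c,[(230.7,62.3),(333.7,62.3)],.056); d=P[0]-P[1]; yaw=np.arctan2(-d[0],d[1]); s=P.mean(0); print('stop',s,'w',np.linalg.norm(d),'yaw',yaw)
n=np.array([np.cos(yaw),np.sin(yaw)]); l=np.array([-n[1],n[0]])
B=onz(c,[(266,127),(298,127)],.040).mean(0); print('disc front at',(B[:2]-s[:2])@n,'lat',(B[:2]-s[:2])@l)
tcp=np.array([.53815,.02757]); 
for name,uv,z in(('tip',(276.3,139.5),.2158),('barrelfront',(276.8,172),.224),('barrel back',(276.3,348),.224)):
    q=onz(c,[uv],z)[0][:2]; print(name,'from tcp along',(q-tcp)@n,'lat',(q-tcp)@l)
print('tcp from stop along/lat',(tcp-s[:2])@n,(tcp-s[:2])@l)
# rest from this view, white mask
g=c['pixels'].min(2); m=(g>150).astype(np.uint8); m[:140]=0;m[245:]=0;m[:,75:]=0;m[:,:10]=0
x=np.argwhere(m)[:,::-1]; print('rest px',x.min(0),x.max(0)); 
E
```

```text
stop [0.65066325 0.05922908 0.056     ] w 0.09023881455898997 yaw 0.32658676226599237
disc front at -0.05683764523837592 lat -0.0002564805435219833
tip from tcp along 0.06442924712886798 lat -0.0004968042190745227
barrelfront from tcp along 0.05005435382071572 lat -0.0007014543716981363
barrel back from tcp along -0.04801330694387453 lat -0.00039065541654982795
tcp from stop along/lat -0.11672273873463272 0.006109938494064
rest px [ 16 147] [ 68 236]
```

```bash
python3 -m creep '{"translation":[[-25,-14,-10],[-25,-14,-45],[-25,-14,-85],[-25,-14,-125],[-25,-14,-155]],"yaw":[0,0,0,0,0],"gripper":[255,255,255,255,255]}' 50;python3 -m creep '{"translation":[[0,0,-15],[0,0,-24],[0,0,-24],[0,0,-24]],"yaw":[0.002,0.002,0.002,0.002],"gripper":[255,255,255,255]}'
python3 - <<'E'
from h import *
o=ctrl.get_obs();print(o['ee_pos'],o['eef_rot'],o['grip_width'],o['force'])
s=np.array([.6507,.0592]);y=.3266;n=np.array([np.cos(y),np.sin(y)]);d=o['ee_pos'][:2]-s;print(d@n,d@[-n[1],n[0]])
E
```

```text
time_s: 5.18
ee_pos: [0.5104, 0.0125, 0.0725]
eef_rot: [3.141, -0.001, 0.323]
force: [0.4, 0.1, -1.0]
grip_width: 0.0156
time_s: 5.52
ee_pos: [0.5105, 0.012, 0.0493]
eef_rot: [3.141, -0.002, 0.324]
force: [0.1, -0.3, 0.3]
grip_width: 0.015
[0.51050863 0.01202109 0.04929921] [ 3.14103779e+00 -1.59554166e-03  3.24328207e-01] 0.015022754656304543 [ 0.05707749 -0.28679993  0.32799623]
-0.14791681532925344 0.000291874137232946
```

```bash
python3 -m creep '{"translation":[[5,1.7,0],[9.5,3.2,0],[14.2,4.8,0],[16,5.4,0],[16,5.4,0]],"yaw":[0,0,0,0,0],"gripper":[255,255,255,255,255]}';python3 -m creep '{"translation":[[0.95,0.32,0],[1.9,0.64,0],[2.8,0.96,0],[2.8,0.96,0]],"yaw":[0,0,0,0],"gripper":[255,255,255,255]}'; python3 -m creep '{"translation":[[0.95,0.32,0],[1.9,0.64,0],[1.9,0.64,0]],"yaw":[0,0,0],"gripper":[255,255,255]}'
```

```text
time_s: 5.93
ee_pos: [0.5271, 0.0176, 0.0496]
eef_rot: [3.141, -0.002, 0.325]
force: [-0.1, 0.3, -0.5]
grip_width: 0.0157
time_s: 6.27
ee_pos: [0.53, 0.0186, 0.0496]
eef_rot: [3.141, -0.002, 0.325]
force: [0.1, -0.0, 0.4]
grip_width: 0.0159
time_s: 6.52
ee_pos: [0.532, 0.0193, 0.0496]
eef_rot: [3.141, -0.002, 0.325]
force: [0.7, 0.2, -0.8]
grip_width: 0.0155
```

```bash
for i in 1 2; do python3 -m creep '{"translation":[[0.95,0.32,0],[1.9,0.64,0],[1.9,0.64,0]],"yaw":[0,0,0],"gripper":[255,255,255]}' | grep -E "pos|force"; done
```

```text
ee_pos: [0.5336, 0.0199, 0.0494]
force: [-4.4, -1.7, -0.2]
ee_pos: [0.5353, 0.0205, 0.0493]
force: [-3.7, -2.2, 1.3]
```

```bash
python3 -m creep '{"translation":[[0.95,0.32,0],[1.9,0.64,0],[1.9,0.64,0]],"yaw":[0,0,0],"gripper":[255,255,255]}' | grep -E "pos|force"; for i in 1; do python3 -m creep '{"translation":[[0.5,0.16,0],[0.95,0.32,0],[0.95,0.32,0]],"yaw":[0,0,0],"gripper":[255,255,255]}' | grep -E "pos|force"; done
```

```text
ee_pos: [0.5371, 0.0211, 0.0493]
force: [-4.0, -1.9, 1.1]
ee_pos: [0.538, 0.0214, 0.0493]
force: [-3.4, -1.7, 1.3]
```

```bash
python3 -m creep '{"translation":[[0.5,0.16,0],[0.95,0.32,0],[0.95,0.32,0]],"yaw":[0,0,0],"gripper":[255,255,255]}' | grep -E "pos|force|width"
```

```text
ee_pos: [0.5389, 0.0217, 0.0492]
force: [-3.9, -2.2, 1.6]
grip_width: 0.0157
```

```bash
python3 -m creep '{"translation":[[0.4,0.13,0],[0.6,0.2,0],[0.6,0.2,0]],"yaw":[0,0,0],"gripper":[255,255,255]}' | grep -E "pos|force|width"
```

```text
ee_pos: [0.5391, 0.0218, 0.0491]
force: [-8.6, -3.4, 2.1]
grip_width: 0.0156
```

```bash
python3 -m creep '{"translation":[[0.3,0.1,0],[0.6,0.2,0],[0.6,0.2,0],[0.6,0.2,0]],"yaw":[0,0,0,0],"gripper":[255,255,255,255]}' | grep -E "pos|force|width"
```

```text
ee_pos: [0.5391, 0.0218, 0.0489]
force: [-8.2, -2.7, 3.1]
grip_width: 0.0153
```

```bash
python3 -m creep '{"translation":[[0.5,0.17,0.2],[0.8,0.27,0.3],[1.1,0.37,0.4],[1.1,0.37,0.4]],"yaw":[0,0,0,0],"gripper":[255,255,255,255]}' | grep -E "pos|force|width"
```

```text
ee_pos: [0.5392, 0.0219, 0.049]
force: [-11.4, -3.9, 3.6]
grip_width: 0.0156
```

```bash
python3 -m creep '{"translation":[[-4,-1.4,0],[-12,-4,0],[-25,-8,5],[-35,-8,40],[-50,-8,80]],"yaw":[0,0,0,0,0],"gripper":[255,255,255,255,255]}' 40;python3 -m creep '{"translation":[[-15,20,35],[-30,50,65],[-45,85,90],[-60,120,90],[-70,155,90]],"yaw":[-0.05,-0.1,-0.15,-0.158,-0.158],"gripper":[255,255,255,255,255]}';python3 -m creep '{"translation":[[-5,35,0],[-20,70,0],[-20,79,0],[-20,79,0]],"yaw":[0,0,0,0],"gripper":[255,255,255,255]}'
python3 - <<'E'
from h import *
c=grab('wrist','w6')
E
```

```text
time_s: 9.1
ee_pos: [0.488, 0.0138, 0.1273]
eef_rot: [-3.14, 0.009, 0.324]
force: [0.9, 0.3, 0.8]
grip_width: 0.0157
time_s: 9.52
ee_pos: [0.4173, 0.17, 0.2195]
eef_rot: [-3.139, 0.004, 0.165]
force: [0.0, 0.1, -1.0]
grip_width: 0.0159
time_s: 9.85
ee_pos: [0.3965, 0.2508, 0.2196]
eef_rot: [-3.138, 0.003, 0.168]
force: [-0.5, 0.3, -0.2]
grip_width: 0.0156
```

View pics/w6.png

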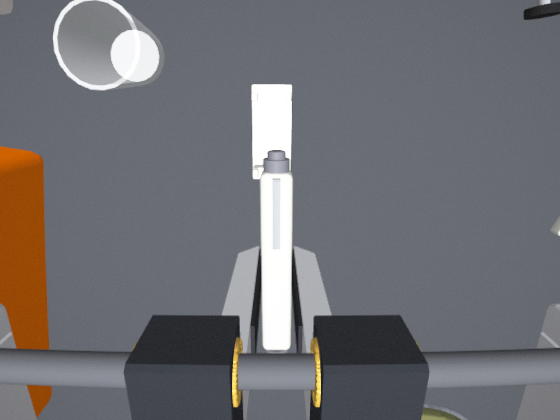

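The button now sticks out only a little beyond the collar (row 152, against 140 before). The barrel is unmoved in the jaws (rows 172 to 348). The rest lies ahead at (272,130), with its near end hidden by the pen, so I'll look again from the side.

```bash
python3 -m creep '{"translation":[[-10,-30,0],[-20,-60,0],[-20,-65,0],[-20,-65,0]],"yaw":[0,0,0,0],"gripper":[255,255,255,255]}'
python3 - <<'E'
from h import *
c=grab('wrist','w7'); print(ctrl.get_obs()['ee_pos'])
im=cv2.resize(c['pixels'][40:240,100:300,::-1],None,fx=3,fy=3,interpolation=cv2.INTER_CUBIC); im=(255*(im/255.)**2.5).astype(np.uint8)
cv2.imwrite('pics/w7c.png',im)
E
```

```text
time_s: 10.23
ee_pos: [0.3773, 0.1824, 0.2198]
eef_rot: [-3.138, 0.002, 0.163]
force: [0.5, -0.6, -0.9]
grip_width: 0.0156
[0.37756912 0.18337427 0.21980533]
```

View pics/w7c.png

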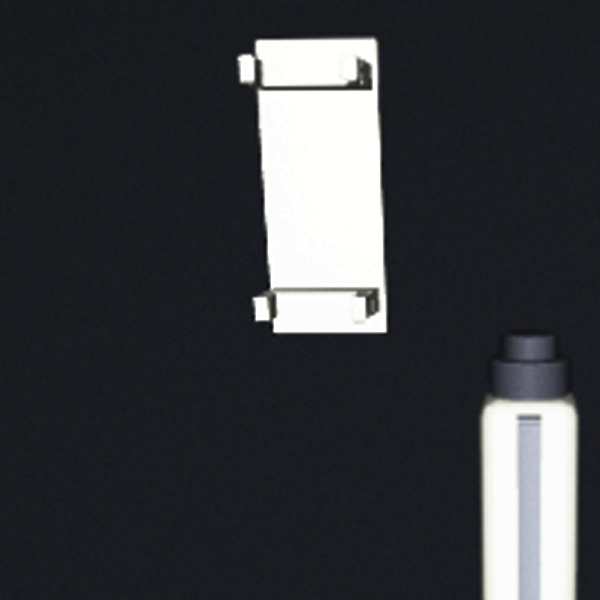

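The brightened crop shows the rest whole. Its four cheek tops are at crop positions (247,68), (349,67), (261,308) and (361,308), and the base corners run from (257,38) to (387,332). The button is nearly flush with the collar, at (527,345).

```bash
python3 - <<'E'
from h import *
c=load('w7'); f=lambda L:[(100+x/3,40+y/3) for x,y in L]
ch=f([(247,68),(349,67),(261,308),(361,308)]); bs=f([(256,38),(377,38),(273,332),(387,332)])
for nm,L,z in(('cheek',ch,.036),('base',bs,.005)):
    P=onz(c,L,z); d=(P[0]+P[1]-P[2]-P[3])/2; print(nm,P.mean(0).round(4),'len',np.linalg.norm(d).round(4),'wid',np.linalg.norm((P[0]+P[2]-P[1]-P[3])/2).round(4),'yaw',np.arctan2(d[1],d[0]).round(4))
print('cheek z',dep(c,ch)[:,2],'seat z',dep(c,f([(300,66),(312,310)])),'base z',dep(c,f([(320,200)])))
w=load('w6')
for a,b in(((252.5,85.5),bs[0]),((292,85.5),bs[1])): print('tri',tri(w,a,c,b))
# pen in tool frame
o=np.array([.37757,.18337]); y=.163; n=np.array([np.cos(y),np.sin(y)]);l=np.array([-n[1],n[0]])
for nm,uv,z in(('tip',(275.7,151.5),.206),('bf',(276.7,172),.213),('bb',(276.3,348),.213)):
    q=onz(c,[uv],z)[0][:2]-o; print(nm,q@n,q@l)
E
```

```text
cheek [0.4457 0.2636 0.036 ] len 0.0718 wid 0.0313 yaw 0.1682
base [0.446  0.2636 0.005 ] len 0.0956 wid 0.0396 yaw 0.1642
cheek z [0.03549592 0.03611195 0.03722738 0.03666375] seat z [[0.4824683  0.27170087 0.02382034]
 [0.40806277 0.25935431 0.02417296]] base z [[0.44247095 0.26409796 0.00607136]]
tri (array([0.48927217, 0.29000806, 0.00938486]), np.float64(0.0010302661776505208))
tri (array([0.49573395, 0.2517819 , 0.0066911 ]), np.float64(0.0006763272025379915))
tip 0.05835876380106838 -0.0011963194648685956
bf 0.04964774140876126 -0.0017056962164278538
bb -0.04880982300154957 -0.001685943375289144
```

```bash
python3 -m creep '{"translation":[[20,25,0],[40,50,0],[60,73,0],[67.5,81,0],[67.5,81,0]],"yaw":[0.003,0.003,0.003,0.003,0.003],"gripper":[255,255,255,255,255]}';python3 -m creep '{"translation":[[0,0,-35],[0,0,-70],[0,0,-105],[0,0,-135],[0,0,-150]],"yaw":[0,0,0,0,0],"gripper":[255,255,255,255,255]}';python3 -m creep '{"translation":[[0,0,0],[0,0,0]],"yaw":[0,0],"gripper":[255,255]}'
```

```text
time_s: 10.7
ee_pos: [0.4463, 0.2661, 0.2188]
eef_rot: [-3.138, 0.003, 0.168]
force: [0.2, -0.2, -1.5]
grip_width: 0.0155
time_s: 11.12
ee_pos: [0.4447, 0.265, 0.0653]
eef_rot: [-3.139, 0.007, 0.167]
force: [-0.2, 1.4, -0.6]
grip_width: 0.0155
time_s: 11.28
ee_pos: [0.4441, 0.2645, 0.0648]
eef_rot: [-3.14, 0.009, 0.167]
force: [-0.6, -0.1, -0.4]
grip_width: 0.0157
```

```bash
python3 -m creep '{"translation":[[1,0,-6],[1,0,-11],[1,0,-15],[1,0,-16],[1,0,-16]],"yaw":[0,0,0,0,0],"gripper":[255,255,255,255,255]}';python3 -m creep '{"translation":[[0,0,-0.7],[0,0,-1.3],[0,0,-1.3]],"yaw":[0,0,0],"gripper":[255,255,255]}'
python3 - <<'E'
from h import *
c=grab('wrist','w8');d=grab('side','side8')
s=cv2.resize(d['pixels'][130:220,170:290,::-1],None,fx=4,fy=4,interpolation=cv2.INTER_CUBIC)
w=cv2.resize(c['pixels'][120:360,200:360,::-1],None,fx=1.5,fy=1.5)
im=np.zeros((360,730,3),np.uint8); im[:,:480]=s; im[:,490:730]=w; cv2.imwrite('pics/c8.png',im)
E
```

```text
time_s: 11.7
ee_pos: [0.4451, 0.2645, 0.0488]
eef_rot: [-3.14, 0.009, 0.167]
force: [-0.3, -0.7, -0.1]
grip_width: 0.0155
time_s: 11.95
ee_pos: [0.4451, 0.2645, 0.0476]
eef_rot: [-3.14, 0.008, 0.167]
force: [0.0, 0.1, -0.2]
grip_width: 0.0155
```

View pics/c8.png

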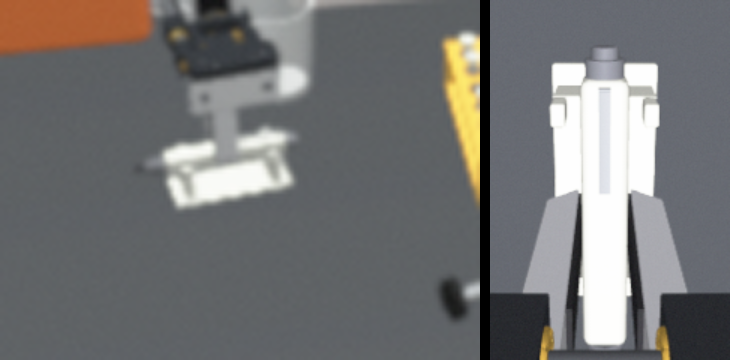

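The pen lies centred between the cheeks, which are at crop columns 558 and 650 with the pen at 605. The nib shows dark at (140,167) in the side view, with both saddles under the pen. Next I lower until it touches.

```bash
for i in 1 2; do python3 -m creep '{"translation":[[0,0,-0.4],[0,0,-0.8],[0,0,-0.8]],"yaw":[0,0,0],"gripper":[255,255,255]}' | grep -E "pos|force"; done
```

```text
ee_pos: [0.4452, 0.2646, 0.0468]
force: [-0.6, 0.4, 0.9]
ee_pos: [0.4452, 0.2646, 0.0466]
force: [-3.4, -2.1, 8.1]
```

```bash
python3 -m creep '{"translation":[[0,0,0.2],[0,0,0.2],[0,0,0.2],[0,0,0.2],[0,0,0.2]],"yaw":[0,0,0,0,0],"gripper":[225,205,180,150,130]}' 10;python3 -m creep '{"translation":[[0,0,0],[0,0,10],[0,0,30],[0,0,60],[0,0,90]],"yaw":[0,0,0,0,0],"gripper":[130,130,130,130,130]}';python3 -m creep '{"translation":[[0,-10,35],[-20,-20,65],[-50,-20,65],[-70,-20,65],[-70,-20,65]],"yaw":[0,0,0,0,0],"gripper":[130,130,130,130,130]}'
python3 - <<'E'
from h import *
c=grab('wrist','w9')
cv2.imwrite('pics/w9c.png',cv2.resize((255*(c['pixels'][40:240,180:380,::-1]/255.)**2.5).astype(np.uint8),None,fx=3,fy=3,interpolation=cv2.INTER_CUBIC))
a=load('top0');b=grab('top','top9')
d=np.abs(a['pixels'].astype(int)-b['pixels']).max(2)>60
n,l,s,ce=cv2.connectedComponentsWithStats(d.astype(np.uint8)); print([(s[i].tolist()) for i in range(1,n) if s[i,4]>15])
E
```

```text
time_s: 12.97
ee_pos: [0.4452, 0.2646, 0.0467]
eef_rot: [-3.14, 0.008, 0.167]
force: [0.9, -0.5, -0.2]
grip_width: 0.0351
time_s: 13.38
ee_pos: [0.4449, 0.2644, 0.1382]
eef_rot: [-3.14, 0.009, 0.167]
force: [0.5, 0.4, 0.6]
grip_width: 0.0462
time_s: 13.8
ee_pos: [0.3725, 0.2443, 0.2045]
eef_rot: [-3.139, 0.008, 0.168]
force: [-0.1, -0.6, 0.3]
grip_width: 0.046
[[397, 225, 15, 43, 314], [168, 239, 7, 4, 17], [168, 263, 20, 21, 307], [528, 378, 32, 42, 896], [259, 399, 65, 19, 533], [245, 408, 24, 12, 119]]
```

View pics/w9c.png

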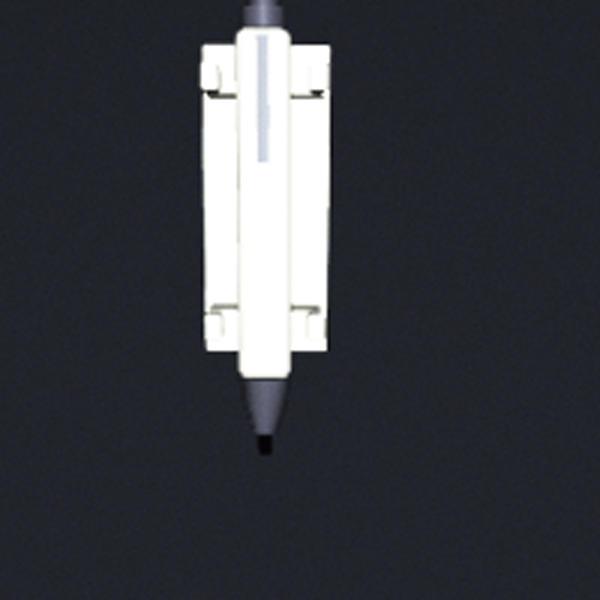

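The released pen lies in both saddles, with barrel ends at crop (264,28) and (264,378). The black nib shows at (264,445).

```bash
python3 - <<'E'
from h import *
c=load('w9'); P=onz(c,[(180+x/3,40+y/3) for x,y in((264,28),(264,378),(264,435),(264,455))],.040)
y=.166;n=np.array([np.cos(y),np.sin(y)]); m=P[:2].mean(0)[:2]-[.4458,.2636]; d=P[0]-P[1]
print('along',m@n,'lat',m@[-n[1],n[0]],'yaw',np.arctan2(d[1],d[0]),'len',np.linalg.norm(d),'nib',np.linalg.norm(P[2]-P[3]))
print(dep(c,[(268,55),(268,100),(268,160)])[:,2],dep(c,[(264,60),(272,160)])[:,2])
print(ctrl.hand_in())
E
```

```text
along -0.0012620381520984539 lat 0.00010280503187812299 yaw 0.16339093189310328 len 0.09903779271741209 nib 0.006348412169779272
[0.0428103  0.04042113 0.04086802] [0.04030156 0.04005693]
the job is handed in; nothing more can be done
None
```

The marker is lying released across both saddles of the pen rest with its nib out, and I handed the job in at about 14 s of the 54 s allowed.

**Pushing the button:** I felt the buffer at about 5 N and pushed the button about 7 mm. It then hit a hard stop, and I pressed to about 12 N there, well under the 30 N limit.

**Final checks:**

| Check | Measured | Allowed |
|---|---|---|
| Off-centre along the rest | about -1.3 mm | 12 mm |
| Off-centre sideways | about 0.1 mm | 8 mm |
| Angle to the rest | about 0.003 rad | 0.2 rad |
| Barrel top height | 40 mm, level (seat 24 mm + barrel 16 mm) | seat height within 3 mm |
| Nib visible | about 6.3 mm | 6.5 mm when fully out |

**Other things on the bench:** Comparing the top view before and after showed changes only at the pen's old place, the rest and the lower edge, where the arm stood.

**One check disagreed:** The first estimate of the pen's position from the side view missed the top view by 13 mm, because of a poor colour mask. I dropped it for a wrist-and-top measurement that agreed within 1–2 mm. A triangulation from two wrist heights was also too weak to give the pen's height, so I didn't use it.

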